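# Make up a ballast weight with brass collars on the dial scale

### The arm

A 6-joint arm with a two-finger parallel gripper is mounted at the origin on the work surface. World frame = base frame: x ahead of the robot, y to its left, z up, the work surface at z = 0. Lengths are in mm, angles in rad, forces in N, time in s.
With the tool pointing down it reaches from about 375 to 975 mm from the base axis. Payload 3.8 kg.
Tool frame: the origin (TCP) lies at the very end of the fingers, on their centre line; the grasp point (between the pads) lies 19 mm behind it; z points along the fingers, y is the line along which they close (so a half turn about z gives the same grasp; the last joint's range is limited). The gripper opens to 85 mm and grips with 20 to 120 N. Pads are 22 mm wide; open, the fingers measure 114 mm over their backs; the gripper's body (76 mm by 85 mm) begins 54 mm behind the grasp point. The pads swing forward as they close: fully open they stand 13 mm farther back than shut.
Start: joints at [-1.301, 0.264, 1.604, -0, 1.274, -0.037], TCP at [203.851, -643.477, 231.28] pointing down, gripper open.
Joint ranges: [-2.63, 2.63], [-0.94, 2.18], [0.31, 2.57], [-1.31, 4.45], [0, 2.66], [-2.55, 2.55]. Speed limits (rad/s): [2.57, 2.57, 3.14, 3.14, 3.14, 3.14].

### API

Orientations are given as a rotation vector (axis times angle).
In Python, from bench import monitor, get_image, order gives the robot as it stands.
- The arm moves only by the shell command python3 -m handwheel 'ROWS' [FORCE]. ROWS is JSON, a list of rows, each a list of 7 numbers: the gripper command: -1 is shut, 1 is fully open, values between are in proportion, then the shift along the world's x, y, z in m, then the turn, a rotation vector about the world's x, y, z in rad. A call has 1 to 12 rows; each row is the pose to reach, as a shift and turn from the pose commanded when the call began; what a row does not reach only later rows make up. A row lasts 1/10 s, in which the tool goes at most 50 mm and 8.59 degrees, less where a joint would pass 70% of its speed; a pose out of reach is approached as far as the arm can. A call with a gripper value outside its range is refused whole. The fingers move at their own pace and stop on an object; FORCE is the grip in N (left out, the last holds). Time passes only in rows, so rows that repeat a pose let the fingers close. It gives the time, the measured TCP pose, the force, the opening and the grip force at its end, in the units of the state.
- monitor.get_obs(): the state, without advancing time (a new reading comes with each control period).
- get_image(name): name is "scene" or "top"; returns a dict with "img" (480x640x3 uint8, red, green, blue), "z_map" (480x640 float32, mm along the optical axis (not along the pixel's ray), 0 where there is no reading), "intrinsics" (3x3 intrinsics, pixels), "extrinsics" (4x4, takes a point from camera to world coordinates). Camera axes: x right, y down, z forward; pixel columns grow to the right and rows downward; lengths in mm; the calibration is good to about 2 mm. A picture is of the moment at which its call begins.
- order.job_done(): hands the job in; it is judged then, once.
The state is a dict: "time": time; "joint_positions": joint angles; "qvel": joint speeds; "joint_efforts": joint torques, N m; "position": TCP position; "tcp_rot": TCP orientation; "wrist_force": force on the tool from outside, world axes, zero at the start; "moment": the same for the moment, N m; "opening": finger opening in mm; "finger_force": force on a finger pad.
Only numpy, scipy, OpenCV 4.12 (cv2) and the standard library are available. Lean on these libraries where they do the work, as an engineer would, in place of code of your own. Each camera call takes 0.05 s, during which the arm holds its last target. There are 200 camera calls.

### The job

Make up the jig's ballast weight: put brass stop collars over the post of the dial scale one at a time, pressing each fully home (the first flat on the pan, each next one flat on the one below) and letting go to read the dial, and stop as soon as the needle has come to or past the set tab on the rim, with no collar more than it takes. The collars drag on the post and the pan is sprung, so press firmly enough to seat them but never drive the needle past the heavy bar on the dial that marks the scale's limit (18 N, about five eighths of a turn). Leave the spare collars on the table away from the scale and the other things where they are.

Things in the scene. Friction and masses are not known exactly. Their poses are not given: they have to be found in the camera images.
- pan_seat (a point): Centre of the top of the dial scale's round pan (90 mm diameter, 6 mm thick), at the foot of its post; z up, +x to the dial. The empty pan stands 130 mm over the table, above a grey housing (140 x 130 mm, 73 mm tall), on a vertical spring: it sinks 2 mm for each newton on it (travel 50 mm), and rises when unloaded.
- post_top (a point): Centre of the top of the smooth steel post on the pan's centre, 64 mm above pan_seat; moves with the pan. The post is 18 mm in diameter for 52 mm, then a 12 mm tapered nose narrowing to 8 mm.
- needle (a joint): Scale reading, rad: long thin needle on the white dial (which faces away from the robot and 45 degrees up). 0 straight up, pan empty; grows clockwise seen from the dial's front, 0.22 rad per newton (0.11 per mm of pan travel), about 0.58 rad per collar. It shows the hand's push too. Limit 3.96 rad (18 N), marked by a heavy bar.
- target (a joint): Angle of the set tab, the short broad black tab on the rim of the same dial, same zero and sense as the needle; it marks the wanted weight. Between 0.7 and 1.6 rad; it does not move.
- needle_tip (a point): Tip of the needle, 46 mm from the dial's centre. The dial (120 mm diameter) has its centre 125 mm from the post axis, on the scale's +x side, 62 mm over the table.
- target_tip (a point): Inner end of the set tab, 48 mm from the dial's centre. Its own frame: -x outward along the tab, +y the way the needle goes as weight is added, z out of the dial.
- collar_a_center (a point): Centre of one of four like knurled brass stop collars, flat on the table: ring of 54 mm outer and 22 mm bore diameter, 16 mm tall, about 0.27 kg; the point is on the bore axis (z), 8 mm above the underside. Three spring balls in the bore bear on the post: the collar slides down it only against a drag of about 3 to 7 N, all the way, and stays where it is left.
- collar_b_center (a point): Centre of one of four like knurled brass stop collars, flat on the table: ring of 54 mm outer and 22 mm bore diameter, 16 mm tall, about 0.27 kg; the point is on the bore axis (z), 8 mm above the underside. Drags on the post as collar a does.
- collar_c_center (a point): Centre of one of four like knurled brass stop collars, flat on the table: ring of 54 mm outer and 22 mm bore diameter, 16 mm tall, about 0.27 kg; the point is on the bore axis (z), 8 mm above the underside. Drags on the post as collar a does.
- collar_d_center (a point): Centre of one of four like knurled brass stop collars, flat on the table: ring of 54 mm outer and 22 mm bore diameter, 16 mm tall, about 0.27 kg; the point is on the bore axis (z), 8 mm above the underside. Drags on the post as collar a does.
- bracket_a: One of two bare right-angle brackets of 5 mm plate, 50 x 40 mm foot, 50 mm tall; origin at the centre of its underside. To be left alone.
- bracket_b: The other right-angle bracket, the same size; origin at the centre of its underside. To be left alone.
- magnet: Squat blue steel weld magnet, 58 x 36 x 23 mm; origin at the centre of its underside. To be left alone.
- nozzle: Copper nozzle cone standing upright, 26 mm diameter, 48 mm tall; origin at the centre of its underside. To be left alone.
- hexnut: Large steel hexagon nut, 42 mm over corners, 19 mm tall; origin at the centre of its underside. To be left alone.
- wrench: Open-ended wrench lying flat; origin under its middle. To be left alone.
Things that resemble listed ones, but are neither listed nor needed, are in the scene too. What is shaped like the part that bears collar_d_center but green or red is not meant. Leave any green look-alike of the part that bears collar_b_center alone.

How it is judged:
By the outcome, as a careful person would: the job done as asked, in the order asked, and still so for the second after the job is handed in, with the robot touching nothing.
It also fails if it takes over 72 s, if anything falls off the work surface, if the arm or the gripper's body presses on something with over 40 N, if the wrist force passes 120 N, or if a joint passes its speed limit or range.

## Working session

There is one attempt and no reset: what is moved stays moved. The work goes in short steps, Python scripts to look and compute and a shell command to move; the robot and the scene stay as the last step left them, time stands still between calls to the robot, and variables do not carry over. Pictures are saved under pics/ and viewed, at most 10 in all, crops included, and the job is handed in when it is done.

```bash
mkdir -p pics; cat > h.py <<'E'
import numpy as np,cv2
from bench import monitor,get_image,order
def snap(n,f):
    d=get_image(n); np.savez(f'pics/{f}.npz',**d); cv2.imwrite(f'pics/{f}.png',d['img'][:,:,::-1]); return d
def world(d,u,v,z=None):
    K=d['intrinsics'];T=d['extrinsics']
    r=np.linalg.inv(K)@[u,v,1]
    if z is None: return (T@np.r_[r*d['z_map'][int(v),int(u)],1])[:3]
    w=T[:3,:3]@r; return T[:3,3]+w*(z-T[2,3])/w[2]
E
python3 - <<'E'
from h import *
for n in('scene','top'):
    d=snap(n,n+'0'); print(d['extrinsics'].round(3))
print(monitor.get_obs())
E
```

```text
[[-2.730000e-01  6.380000e-01 -7.200000e-01  1.283304e+03]
 [ 9.620000e-01  1.950000e-01 -1.920000e-01  2.248550e+02]
 [ 1.800000e-02 -7.450000e-01 -6.670000e-01  7.902220e+02]
 [ 0.000000e+00  0.000000e+00  0.000000e+00  1.000000e+00]]
[[-1.000000e-02 -9.820000e-01  1.890000e-01  3.658080e+02]
 [-1.000000e+00  8.000000e-03 -1.100000e-02  4.610600e+01]
 [ 1.000000e-02 -1.890000e-01 -9.820000e-01  1.270591e+03]
 [ 0.000000e+00  0.000000e+00  0.000000e+00  1.000000e+00]]
{'time': 0.1, 'joint_positions': array([-1.30092879e+00,  2.64704641e-01,  1.60524902e+00,  1.82445339e-05,
        1.27368954e+00, -3.69217776e-02]), 'qvel': array([-0.00143501, -0.00133757, -0.00240045, -0.00049275,  0.00112756,
        0.00123824]), 'joint_efforts': array([-1.12572048e-03, -5.16712260e+01, -3.68590486e+01, -2.08666634e-04,
        6.34718963e-03, -7.57206112e-05]), 'position': array([ 203.66312708, -642.84808559,  230.06218171]), 'tcp_rot': array([-3.10269087e+00, -4.79696075e-01,  3.46878297e-04]), 'wrist_force': array([ 0.05661143,  0.59382228, -0.48581841]), 'moment': array([-0.03726369, -0.02094544,  0.0053738 ]), 'finger_force': 0.0, 'opening': 85.4890126600953}
```

View pics/top0.png

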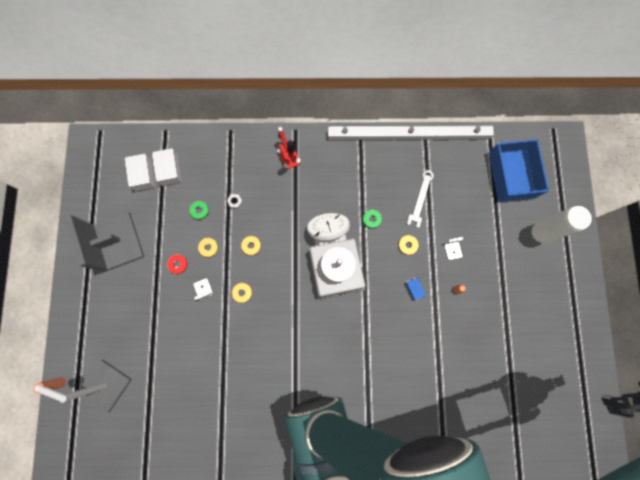

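View pics/scene0.png

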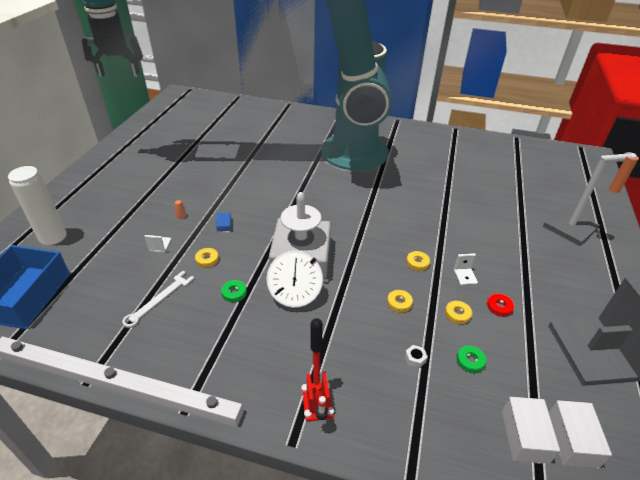

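The top view shows four brass rings at (207,247), (251,245), (242,292) and (409,244). The green rings at (199,210) and (373,218) and the red ring at (177,264) are look-alikes, so I'll leave them alone. Next I'll measure the brass rings and the scale, and enlarge the crops to confirm.

```bash
python3 - <<'E'
from h import *
S=dict(np.load('pics/scene0.npz'));T=dict(np.load('pics/top0.npz'))
for nm,d in(('top',T),('scene',S)):
    hsv=cv2.cvtColor(d['img'],cv2.COLOR_RGB2HSV)
    m=cv2.inRange(hsv,(18,90,90),(32,255,255))
    n,l,st,c=cv2.connectedComponentsWithStats(m)
    for i in range(1,n):
        if 60<st[i,4]<900:
            v,u=np.nonzero(l==i)
            P=np.array([world(d,a,b) for a,b in zip(u,v)])
            t=P[P[:,2]>12.5]; 
            if len(t)<10: continue
            cen,r=cv2.minEnclosingCircle(t[:,:2].astype(np.float32))
            print(nm,c[i].round(1),'meanray z16',world(d,*c[i],16 if nm=='top' else 14).round(1),'circ',np.round(cen,1),round(r,1),'z',np.median(t[:,2]).round(1))
# post and pan from depth
for nm,d,(u0,u1,v0,v1) in(('top',T,(300,380,200,310)),('scene',S,(260,345,180,320))):
    P=np.array([world(d,u,v) for v in range(v0,v1) for u in range(u0,u1) if d['z_map'][v,u]>0])
    for a,b in((125,136),(145,178),(178,187),(187,200)):
        q=P[(P[:,2]>a)&(P[:,2]<b)]
        if len(q)>3:
            cen,r=cv2.minEnclosingCircle(q[:,:2].astype(np.float32)); print(nm,a,b,len(q),q.mean(0).round(1),np.round(cen,1),round(r,1),q[:,2].max().round(1))
c1=cv2.resize(S['img'][185:315,255:340],None,fx=4.5,fy=4.5,interpolation=cv2.INTER_CUBIC)
c2=cv2.resize(S['img'][240:380,380:525],(400,386),interpolation=cv2.INTER_CUBIC)
c3=cv2.resize(S['img'][235:310,185:255],(200,199))
o=np.zeros((585,400,3),np.uint8);o[:386]=c2;o[386:585,:200]=c3
cv2.imwrite('pics/crop1.png',np.hstack([c1[:585],o])[:,:,::-1]); print(c1.shape)
E
```

```text
top [408.  244.6] meanray z16 [ 581.  -228.3   16. ] circ [ 481.8 -101.9] 188.1 z 16.1
top [250.5 245.2] meanray z16 [583.  228.3  16. ] circ [483.5 146.8] 154.9 z 16.6
top [207.6 247.1] meanray z16 [578.5 352.1  16. ] circ [479.9 210.7] 200.2 z 16.3
top [241.5 292.4] meanray z16 [447.3 251.4  16. ] circ [446.8 251.8] 27.4 z 15.8
scene [584.7  23.1] meanray z16 [-1573.3   883.4    14. ] circ [152.6 582. ] 1185.8 z 179.7
scene [206.6 257.4] meanray z16 [ 587.6 -225.2   14. ] circ [923.2 -10.5] 430.2 z 16.9
scene [417.8 260.7] meanray z16 [453.8 253.7  14. ] circ [449.3 252.2] 28.4 z 17.3
scene [399.5 300.8] meanray z16 [589.7 230.2  14. ] circ [587.3 229. ] 28.3 z 17.3
scene [458.1 312.1] meanray z16 [584.9 354.1  14. ] circ [919.2 293.7] 370.5 z 17.4
top 125 136 838 [511.4 -18.  130.3] [512.4 -18.1] 44.8 135.8
top 145 178 12 [505.  -16.7 162.9] [506.8 -16.8] 6.9 178.0
top 178 187 8 [508.3 -13.7 182.4] [511.1 -17.3] 8.3 185.5
top 187 200 32 [511.8 -18.  192.2] [511.9 -18.1] 8.1 196.9
scene 125 136 754 [520.8 -15.3 131.3] [514.9 -17.9] 46.3 135.9
scene 145 178 105 [520.  -15.7 161.8] [516.8 -16.8] 9.2 177.9
scene 178 187 36 [527.3 -13.2 182.4] [667.2  35.9] 166.4 187.0
scene 187 200 49 [592.3  13.5 191.7] [667.2  45.3] 169.3 196.7
(585, 382, 3)
```

View pics/crop1.png

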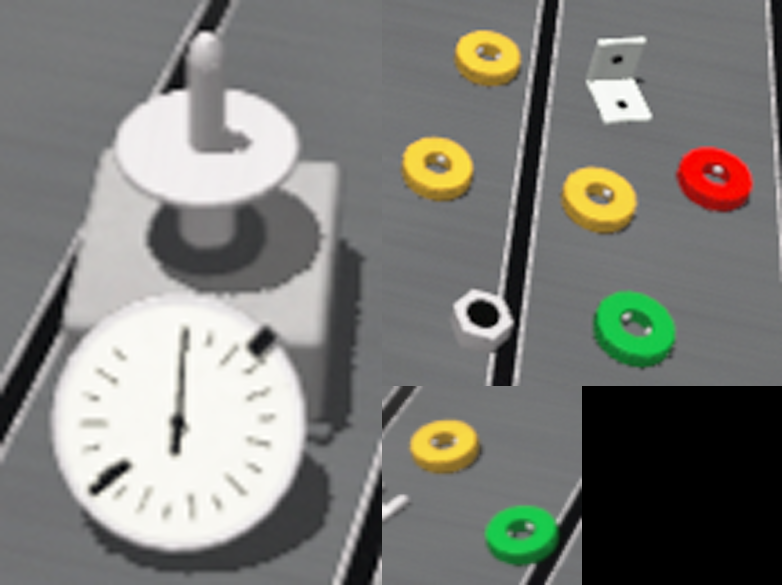

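In the enlarged crop, the four smooth brass-yellow rings match the description: three right of the scale, one left of it. The others are green or red. The needle points straight up at crop (185,330), the set tab is at upper right (262,343) and the heavy bar is at lower left (110,478). I'll calculate the tab angle while moving to the first collar, the one at (207,257) in the scene view.

```bash
cat >> h.py <<'E'
def dial(d,pts,yaw=None,pc=(513.4,-18.)):
    c=np.array(world(d,294.6,279,62.)); c[:2]
    a=np.r_[c[:2]-pc,0]; L=np.linalg.norm(a); a/=L
    n=(a+[0,0,1])/2**.5; up=np.array([0,0,1])-n*n[2]; up/=np.linalg.norm(up); right=np.cross(up,n)
    out=[]
    T=d['extrinsics'];K=d['intrinsics']
    for u,v in pts:
        w=T[:3,:3]@np.linalg.inv(K)@[u,v,1]; p=T[:3,3]+w*((c-T[:3,3])@n)/(w@n)-c
        out.append((round(float(np.arctan2(p@right,p@up)%(2*np.pi)),3),round(float(np.linalg.norm(p)),1)))
    return c.round(1),L,out
E
python3 - <<'E'
from h import *
S=dict(np.load('pics/scene0.npz'))
f=lambda x,y:(255+x/4.5-.4,185+y/4.5-.4)
print(dial(S,[f(185,330),f(262,343),f(110,478)]))
E
python3 -m handwheel '[[1,0.038,0.042,-0.01,0,0,0],[1,0.076,0.083,-0.02,0,0,0],[1,0.113,0.125,-0.03,0,0,0],[1,0.151,0.166,-0.04,0,0,0],[1,0.189,0.208,-0.05,0,0,0],[1,0.227,0.249,-0.06,0,0,0],[1,0.265,0.291,-0.07,0,0,0],[1,0.302,0.332,-0.08,0,0,0],[1,0.34,0.374,-0.095,0,0,0],[1,0.378,0.415,-0.11,0,0,0],[1,0.378,0.415,-0.13,0,0,0],[1,0.378,0.415,-0.13,0,0,0]]' 60
```

```text
(array([636.4,   8.1,  62. ]), np.float64(125.76868622747175), [(6.273, 44.5), (0.727, 54.3), (4.003, 41.2)])
time: 1.3
position: [582.8, -225.2, 99.3]
tcp_rot: [-3.103, -0.483, 0.002]
wrist_force: [-0.3, -0.2, -1.0]
opening: 85.6
finger_force: 0.0
```

```bash
python3 -m handwheel '[[1,-0.001,-0.002,-0.035,0,0,0],[1,-0.001,-0.002,-0.07,0,0,0],[1,-0.001,-0.002,-0.09,0,0,0],[1,-0.001,-0.002,-0.097,0,0,0],[1,-0.001,-0.002,-0.097,0,0,0],[1,-0.001,-0.002,-0.097,0,0,0]]'; python3 -m handwheel '[[-1,0,0,0,0,0,0],[-1,0,0,0,0,0,0],[-1,0,0,0,0,0,0],[-1,0,0,0,0,0,0],[-1,0,0,0,0,0,0],[-1,0,0,0,0,0,0]]' 80
```

```text
time: 1.9
position: [581.7, -231.0, 5.3]
tcp_rot: [3.104, 0.48, 0.002]
wrist_force: [-0.6, -0.6, -0.0]
opening: 85.6
finger_force: 0.0
time: 2.5
position: [582.3, -231.2, 6.7]
tcp_rot: [3.103, 0.48, 0.004]
wrist_force: [-1.6, 0.2, 5.8]
opening: 50.0
finger_force: 83.1
```

```bash
python3 -m handwheel '[[-1,0,0,0.04,0,0,0],[-1,0,0,0.08,0,0,0],[-1,0,0,0.12,0,0,0],[-1,0,0,0.12,0,0,0],[-1,0,0,0.12,0,0,0]]'
python3 - <<'E'
from h import *
d=snap('scene','s1'); t=snap('top','t1')
c=lambda i,u,v,r:cv2.resize(i[v-r:v+r,u-r:u+r],(400,400),interpolation=cv2.INTER_CUBIC)
# expected px of TCP
def proj(d,p):
    q=np.linalg.inv(d['extrinsics'])@np.r_[p,1]; k=d['intrinsics']@q[:3]; return (k[:2]/k[2]).astype(int)
p=monitor.get_obs()['position'];print(p,monitor.get_obs()['wrist_force'])
a=proj(d,p);b=proj(t,p);print(a,b)
cv2.imwrite('pics/c2.png',np.hstack([c(d['img'],*a,55),c(t['img'],*b,45)])[:,:,::-1])
E
```

```text
time: 3.0
position: [581.6, -230.8, 125.8]
tcp_rot: [3.103, 0.48, 0.004]
wrist_force: [0.0, -0.3, -3.3]
opening: 49.6
finger_force: 84.7
[ 579.24699285 -229.80150155  122.38733487] [-0.51029281  0.1936071  -3.49745613]
[199 219] [416 238]
```

View pics/c2.png

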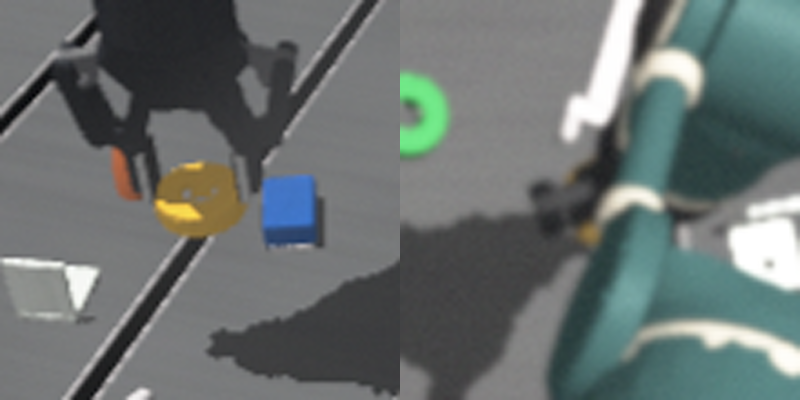

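```bash
cat >> h.py <<'E'
def held(d,p):
    "fit of the held brass ring near world point p"
    hsv=cv2.cvtColor(d['img'],cv2.COLOR_RGB2HSV); m=cv2.inRange(hsv,(15,80,50),(34,255,255))
    v,u=np.nonzero(m); P=np.array([world(d,a,b) for a,b in zip(u,v)]); k=np.linalg.norm(P-p,axis=1)<60
    return P[k],u[k],v[k]
def fit(d,p):
    from scipy.optimize import least_squares
    P,u,v=held(d,p)
    # signed distance to solid ring of free pose: centre + tilt
    def f(x):
        n=np.array([x[3],x[4],1.]);n/=np.linalg.norm(n); q=P-x[:3]; h=q@n; r=np.linalg.norm(q-np.outer(h,n),axis=1)
        a=np.abs(r-19)-8; b=np.abs(h)-8
        return np.where((a<0)&(b<0),np.maximum(a,b),np.hypot(np.maximum(a,0),np.maximum(b,0)))
    s=least_squares(f,np.r_[p+[0,0,5],0,0],loss='soft_l1'); return s.x.round(3),len(P),np.abs(s.fun).mean()
E
python3 - <<'E'
from h import *
d=dict(np.load('pics/s1.npz')); p=monitor.get_obs()['position']
print(fit(d,p)); print(p)
E
```

```text
(array([ 5.82585e+02, -2.29774e+02,  1.28432e+02,  6.00000e-03,
       -9.00000e-03]), 393, np.float64(0.9874315396647997))
[ 579.24699285 -229.80150155  122.38733487]
```

```bash
python3 -m handwheel '[[-1,0,0,0.045,0,0,0],[-1,0,0.02,0.09,0,0,0],[-1,-0.02,0.062,0.09,0,0,0],[-1,-0.035,0.107,0.09,0,0,0],[-1,-0.05,0.152,0.09,0,0,0],[-1,-0.063,0.192,0.09,0,0,0],[-1,-0.068,0.212,0.09,0,0,0],[-1,-0.068,0.212,0.09,0,0,0],[-1,-0.068,0.212,0.09,0,0,0],[-1,-0.068,0.212,0.09,0,0,0]]'
cat >> h.py <<'E'
def postfit(d):
    from scipy.optimize import least_squares
    P=np.array([world(d,u,v) for v in range(150,330) for u in range(250,350) if d['z_map'][v,u]>0])
    k=(np.hypot(P[:,0]-515,P[:,1]+18)<16)&(P[:,2]>145)&(P[:,2]<178); P=P[k]
    s=least_squares(lambda x:np.hypot(P[:,0]-x[0],P[:,1]-x[1])-9,[515,-18],loss='soft_l1'); return s.x.round(2),len(P)
E
python3 - <<'E'
from h import *
o=monitor.get_obs();p=o['position'];print(p,o['wrist_force'])
d=snap('scene','s2'); print(fit(d,p),postfit(d),postfit(dict(np.load('pics/scene0.npz'))))
c=cv2.resize(d['img'][150:300,240:360],(480,600),interpolation=cv2.INTER_CUBIC)
cv2.imwrite('pics/c3.png',c[:,:,::-1])
E
```

```text
time: 4.1
position: [512.5, -19.2, 213.0]
tcp_rot: [-3.105, -0.479, 0.003]
wrist_force: [0.6, 0.9, -2.9]
opening: 49.5
finger_force: 84.8
[512.47643856 -19.16524994 213.01658171] [ 0.64049489  0.85493845 -2.93537556]
(array([ 5.14095e+02, -1.81640e+01,  2.15618e+02,  5.00000e-03,
       -9.00000e-03]), 427, np.float64(0.9457965987764272)) (array([513.53, -17.53]), 107) (array([513.46, -17.57]), 105)
```

View pics/c3.png

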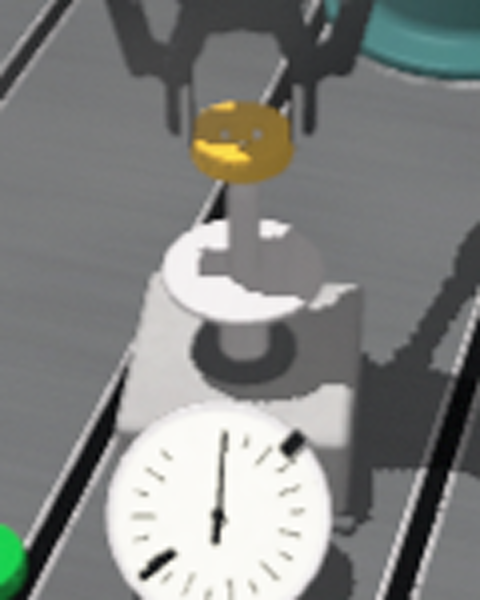

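```bash
python3 -m handwheel '[[-1,-0.0005,0.0005,-0.01,0,0,0],[-1,-0.0005,0.0005,-0.018,0,0,0],[-1,-0.0005,0.0005,-0.026,0,0,0],[-1,-0.0005,0.0005,-0.034,0,0,0],[-1,-0.0005,0.0005,-0.042,0,0,0],[-1,-0.0005,0.0005,-0.05,0,0,0],[-1,-0.0005,0.0005,-0.05,0,0,0]]';  python3 -m handwheel '[[-1,0,0,-0.01,0,0,0],[-1,0,0,-0.018,0,0,0],[-1,0,0,-0.026,0,0,0],[-1,0,0,-0.034,0,0,0],[-1,0,0,-0.034,0,0,0]]'
```

```text
time: 4.85
position: [512.0, -17.8, 163.2]
tcp_rot: [-3.104, -0.48, 0.001]
wrist_force: [-0.2, -0.6, 1.3]
opening: 49.4
finger_force: 85.1
time: 5.35
position: [511.7, -18.0, 128.7]
tcp_rot: [-3.104, -0.48, 0.003]
wrist_force: [0.1, -0.5, 1.0]
opening: 49.0
finger_force: 85.2
```

```bash
python3 -m handwheel '[[-1,0,0,-0.006,0,0,0],[-1,0,0,-0.012,0,0,0],[-1,0,0,-0.016,0,0,0],[-1,0,0,-0.016,0,0,0]]'
python3 - <<'E'
from h import *
o=monitor.get_obs();d=snap('scene','s3');print(o['wrist_force'],fit(d,o['position']))
E
```

```text
time: 5.75
position: [512.3, -17.9, 114.5]
tcp_rot: [-3.105, -0.48, 0.001]
wrist_force: [-3.1, -0.7, 8.5]
opening: 49.2
finger_force: 86.0
[-3.13619332 -0.70373937  8.48809484] (array([ 5.13622e+02, -1.67780e+01,  1.17288e+02, -3.00000e-03,
       -1.10000e-02]), 315, np.float64(1.2228365495614715))
```

```bash
python3 -m handwheel '[[-1,0,0,0.005,0,0,0],[-1,0,0,0.01,0,0,0],[-1,0,0,0.013,0,0,0],[-1,0,0,0.013,0,0,0],[1,0,0,0.013,0,0,0],[1,0,0,0.013,0,0,0],[1,0,0,0.013,0,0,0],[1,0,0,0.013,0,0,0]]'; python3 -m handwheel '[[1,0,0,0.04,0,0,0],[1,0,0,0.09,0,0,0],[1,0,0,0.12,0,0,0],[1,0.01,0.04,0.12,0,0,0],[1,0.02,0.08,0.12,0,0,0],[1,0.03,0.12,0.12,0,0,0],[1,0.04,0.16,0.12,0,0,0],[1,0.05,0.2,0.08,0,0,0],[1,0.06,0.23,0.04,0,0,0],[1,0.07,0.247,0,0,0,0],[1,0.07,0.247,0,0,0,0],[1,0.07,0.247,0,0,0,0]]'
python3 - <<'E'
from h import *
d=snap('scene','s4'); print(fit(d,np.array([513,-18,132.])))
c=cv2.resize(d['img'][170:320,240:360],(480,600),interpolation=cv2.INTER_CUBIC)
cv2.imwrite('pics/c4.png',c[:,:,::-1])
E
```

```text
time: 6.6
position: [512.3, -17.9, 127.0]
tcp_rot: [-3.105, -0.48, 0.0]
wrist_force: [-0.0, 0.6, 0.2]
opening: 85.4
finger_force: 0.0
time: 7.8
position: [581.0, 228.8, 125.3]
tcp_rot: [3.103, 0.482, -0.007]
wrist_force: [0.3, 0.2, 0.4]
opening: 85.4
finger_force: 0.0
(array([ 5.13407e+02, -1.69680e+01,  1.34122e+02, -1.40000e-02,
       -6.00000e-03]), 326, np.float64(1.205792577391955))
```

View pics/c4.png

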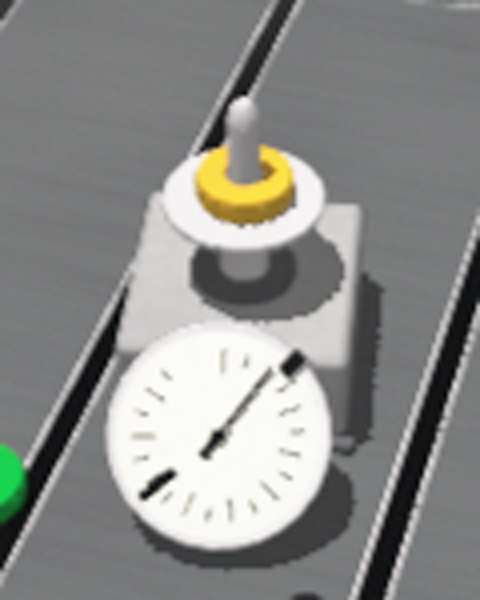

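The first collar is seated on the pan, at crop (245,185). The needle tip is at (270,371) and the tab at (292,362), which is close, so I'll measure both angles properly.

```bash
python3 - <<'E'
from h import *
d=dict(np.load('pics/s4.npz')); s0=dict(np.load('pics/scene0.npz'))
# rectify dial to a frontal view, 6 px/mm
T=d['extrinsics'];K=d['intrinsics']
c=world(d,294.6,279,62.); a=np.r_[c[:2]-[513.4,-17.6],0];a/=np.linalg.norm(a)
n=(a+[0,0,1])/2**.5; up=np.array([0,0,1])-n*n[2]; up/=np.linalg.norm(up); rt=np.cross(up,n)
W=[];
for x,y in((-60,60),(60,60),(60,-60),(-60,-60)):
    q=np.linalg.inv(T)@np.r_[c+x*rt+y*up,1]; k=K@q[:3]; W.append(k[:2]/k[2])
H=cv2.getPerspectiveTransform(np.float32(W),np.float32([[0,0],[540,0],[540,540],[0,540]]))
R=[cv2.warpPerspective(i['img'],H,(540,540),flags=cv2.INTER_CUBIC) for i in(s0,d)]
cv2.imwrite('pics/dial.png',cv2.resize(np.hstack([R[0][:,120:],R[1][:,150:]]),(800,533))[:,:,::-1])
for r in R:
    g=cv2.cvtColor(r,cv2.COLOR_RGB2GRAY); yy,xx=np.mgrid[:540,:540]; X=xx-270.;Y=270.-yy; rad=np.hypot(X,Y)/4.5; an=np.arctan2(X,Y)
    for lo,hi,t in((15,36,150),(48,56,90)):
        m=(rad>lo)&(rad<hi)&(g<t)&(an>-.3)&(an<1.5); w=(t-g[m].astype(float))
        print(lo,hi,m.sum(),(an[m]*w).sum()/w.sum(), (X[m].mean()/4.5,Y[m].mean()/4.5))
E
```

```text
15 36 980 -0.03413016500043858 (np.float64(-0.8501133786848072), np.float64(24.884126984126983))
48 56 1080 0.7150570222745382 (np.float64(34.300205761316874), np.float64(39.39670781893004))
15 36 1237 0.5641234739890851 (np.float64(13.611964430072756), np.float64(21.342854576484328))
48 56 1054 0.7149397086533751 (np.float64(34.318153067678686), np.float64(39.438119333755004))
```

View pics/dial.png

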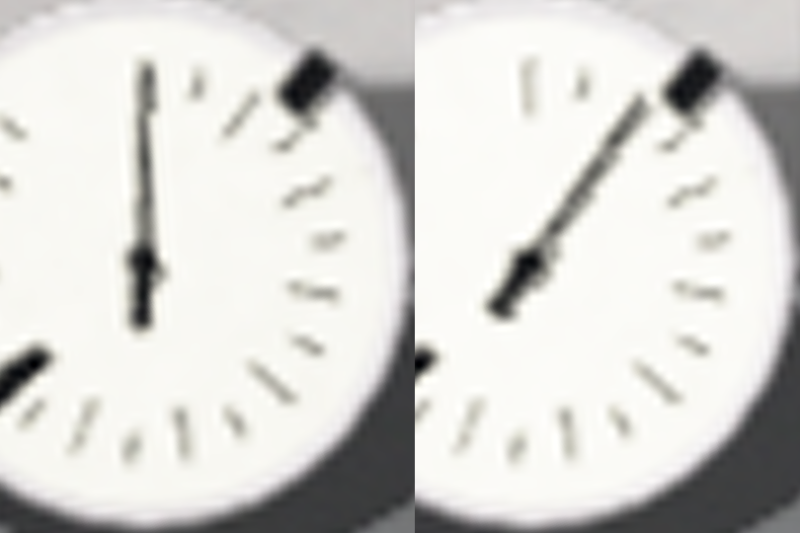

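The rectified dial shows the needle at 0.60 rad (0.04 from zero correction) and the tab at about 0.73–0.75 rad. One collar falls short, so a second is needed: the one at scene (400,300), which the arm is now above.

```bash
python3 -m handwheel '[[1,0.001,0,-0.04,0,0,0],[1,0.001,0,-0.08,0,0,0],[1,0.001,0,-0.11,0,0,0],[1,0.001,0,-0.123,0,0,0],[1,0.001,0,-0.123,0,0,0],[1,0.001,0,-0.123,0,0,0],[-1,0.001,0,-0.123,0,0,0],[-1,0.001,0,-0.123,0,0,0],[-1,0.001,0,-0.123,0,0,0],[-1,0.001,0,-0.123,0,0,0],[-1,0.001,0,-0.123,0,0,0],[-1,0.001,0,-0.123,0,0,0]]' 80
python3 -m handwheel '[[-1,0,0,0.05,0,0,0],[-1,0,0,0.1,0,0,0],[-1,0,0,0.15,0,0,0],[-1,0,0,0.2,0,0,0],[-1,0,0,0.21,0,0,0],[-1,-0.012,-0.045,0.21,0,0,0],[-1,-0.024,-0.09,0.21,0,0,0],[-1,-0.036,-0.135,0.21,0,0,0],[-1,-0.048,-0.18,0.21,0,0,0],[-1,-0.06,-0.225,0.21,0,0,0],[-1,-0.07,-0.247,0.21,0,0,0],[-1,-0.07,-0.247,0.21,0,0,0]]'
python3 -m handwheel '[[-1,0,0,0,0,0,0],[-1,0,0,0,0,0,0]]'
python3 - <<'E'
from h import *
o=monitor.get_obs();p=o['position'];print(o['wrist_force'])
d=snap('scene','s5'); print(fit(d,p),postfit(d),p)
E
```

```text
time: 9.05
position: [585.1, 229.4, 7.4]
tcp_rot: [-3.104, -0.48, -0.005]
wrist_force: [-3.5, -2.1, 11.5]
opening: 50.0
finger_force: 80.8
time: 10.25
position: [511.0, -20.7, 212.7]
tcp_rot: [3.105, 0.474, -0.005]
wrist_force: [0.1, -0.1, -2.4]
opening: 49.5
finger_force: 84.6
time: 10.45
position: [513.2, -17.2, 213.7]
tcp_rot: [-3.104, -0.481, 0.001]
wrist_force: [-0.3, 0.4, -2.8]
opening: 49.2
finger_force: 84.7
[-0.34903712  0.38511666 -2.83999625]
(array([ 5.12907e+02, -1.67490e+01,  2.15650e+02, -4.00000e-03,
       -7.00000e-03]), 427, np.float64(1.2687439816402137)) (array([513.51, -17.76]), 107) [513.24496124 -17.21491437 213.65735911]
```

```bash
python3 -m handwheel '[[-1,0.0005,-0.001,-0.01,0,0,0],[-1,0.0005,-0.001,-0.018,0,0,0],[-1,0.0005,-0.001,-0.026,0,0,0],[-1,0.0005,-0.001,-0.034,0,0,0],[-1,0.0005,-0.001,-0.042,0,0,0],[-1,0.0005,-0.001,-0.05,0,0,0],[-1,0.0005,-0.001,-0.05,0,0,0]]';  python3 -m handwheel '[[-1,0,0,-0.008,0,0,0],[-1,0,0,-0.014,0,0,0],[-1,0,0,-0.02,0,0,0],[-1,0,0,-0.02,0,0,0]]'; python3 -m handwheel '[[-1,0,0,-0.006,0,0,0],[-1,0,0,-0.012,0,0,0],[-1,0,0,-0.017,0,0,0],[-1,0,0,-0.017,0,0,0]]'
```

```text
time: 11.2
position: [513.3, -18.8, 163.2]
tcp_rot: [-3.104, -0.48, 0.002]
wrist_force: [-1.7, 1.8, 0.4]
opening: 48.9
finger_force: 85.0
time: 11.6
position: [513.3, -18.9, 143.1]
tcp_rot: [-3.104, -0.48, 0.002]
wrist_force: [-1.0, 2.7, 0.8]
opening: 49.2
finger_force: 85.1
time: 12.0
position: [514.4, -18.9, 127.6]
tcp_rot: [3.105, 0.48, 0.002]
wrist_force: [-2.4, 3.1, 6.9]
opening: 49.5
finger_force: 85.9
```

```bash
python3 -m handwheel '[[-1,0,0,-0.002,0,0,0],[-1,0,0,-0.002,0,0,0],[-1,0,0,0.004,0,0,0],[-1,0,0,0.009,0,0,0],[-1,0,0,0.012,0,0,0],[-1,0,0,0.012,0,0,0],[1,0,0,0.012,0,0,0],[1,0,0,0.012,0,0,0],[1,0,0,0.012,0,0,0],[1,0,0,0.012,0,0,0]]'; python3 -m handwheel '[[1,0,0,0.04,0,0,0],[1,0,0,0.08,0,0,0],[1,0,0,0.11,0,0,0],[1,-0.01,-0.04,0.12,0,0,0],[1,-0.02,-0.08,0.12,0,0,0],[1,-0.03,-0.12,0.12,0,0,0],[1,-0.04,-0.16,0.12,0,0,0],[1,-0.05,-0.2,0.12,0,0,0],[1,-0.06,-0.24,0.12,0,0,0],[1,-0.06,-0.24,0.12,0,0,0],[1,-0.06,-0.24,0.12,0,0,0]]'
python3 - <<'E'
from h import *
d=snap('scene','s6'); P,u,v=held(d,np.array([513,-18,137.])); z=P[:,2]; print(z.min(),z.max(),np.median(z[z>z.max()-4]))
c=cv2.resize(d['img'][170:320,240:360],(480,600),interpolation=cv2.INTER_CUBIC)
f=cv2.resize(d['img'],(320,240)); o=np.zeros((600,320,3),np.uint8);o[:240]=f
cv2.imwrite('pics/c6.png',np.hstack([c,o])[:,:,::-1])
E
```

```text
time: 13.0
position: [513.5, -19.3, 138.8]
tcp_rot: [3.104, 0.48, -0.001]
wrist_force: [0.2, -0.0, 0.5]
opening: 85.8
finger_force: 0.0
time: 14.1
position: [453.3, -259.7, 258.9]
tcp_rot: [-3.105, -0.476, 0.001]
wrist_force: [0.2, 0.1, 0.4]
opening: 85.4
finger_force: 0.0
118.9397185947546 168.88046134408398 168.86326545622398
```

View pics/c6.png

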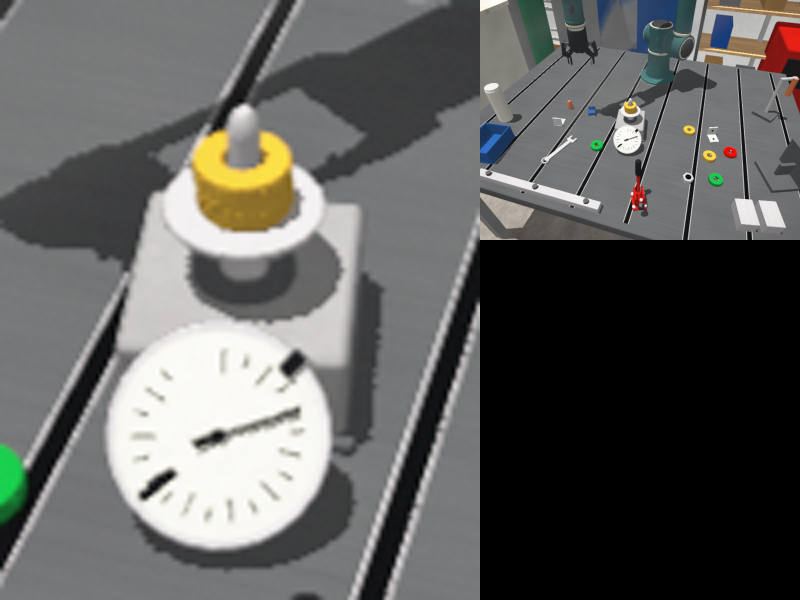

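The needle tip, at crop (300,410), is now past the tab at (292,362). The two collars look stacked flush, so I'll check the top face height and tilt.

```bash
python3 - <<'E'
from h import *
d=dict(np.load('pics/s6.npz')); P,u,v=held(d,np.array([513,-18,137.]))
P=P[np.hypot(P[:,0]-513.5,P[:,1]+17.5)<25]; r=np.hypot(P[:,0]-513.5,P[:,1]+17.5)
t=P[(r>13)&(P[:,2]>146)&(P[:,2]<160)]
A=np.c_[t[:,:2]-[513.5,-17.5],np.ones(len(t))]; print(np.linalg.lstsq(A,t[:,2],rcond=None)[0],len(t),np.median(t[:,2]))
d=get_image('top'); P,u,v=held(d,np.array([513,-18,145.])); z=P[:,2];print('top',np.median(z),len(z))
E
```

```text
[-9.34479133e-03 -8.83798702e-03  1.52555478e+02] 156 152.55647571508905
top 151.00812323696323 271
```

```bash
python3 -c "
from bench import order
print(order.job_done())"
```

```text
the job is handed in; nothing more can be done
None
```

Job handed in: two brass collars are pressed fully home on the post, which takes the needle past the set tab (one left it short), and I left the two spare collars and everything else where they were.

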